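Make up two repair kits on their trays

ROBOT

A 6-joint arm with a two-finger parallel gripper is mounted at the origin on a cart in front of the work surface, level with it; the furniture and walls round the work are solid. World frame = base frame: x ahead of the robot, y to its left, z up, the work surface at z = 0. Lengths are in m, angles in rad, forces in N, time in s.
With the tool pointing down it reaches from about 0.375 to 0.9 m from the base axis. Payload 3.1 kg.
Tool frame: the origin (TCP) lies between the finger pads; the fingertips stand manip.finger_overhang ahead of it and the grasp point (between the pads) lies 5 mm behind it (manip.finger_overhang is the distance from the TCP to the fingertips, in m); z points along the fingers, y is the line along which they close (so a half turn about z gives the same grasp; the last joint's range is limited). The gripper opens to 85 mm and grips with 20 to 120 N. Pads are 22 mm wide; open, the fingers measure 114 mm over their backs; the gripper's body (76 mm by 85 mm) begins 54 mm behind the grasp point. The pads swing forward as they close: fully open they stand 13 mm farther back than shut.
Start: joints at [1.034, 0.527, 1.433, -0, 1.181, -0.178], TCP at [0.219, 0.585, 0.245] pointing down, gripper open.
Joint ranges: [-3.08, 3.08], [-0.75, 2.2], [0.22, 2.44], [-1.43, 4.57], [0, 2.65], [-2.85, 2.85]. Speed limits (rad/s): [2.79, 2.79, 3.14, 3.14, 3.14, 3.14].

INTERFACE

Orientations are given as a unit quaternion [x, y, z, w].
In Python, from station import manip gives the robot as it stands.
- The arm moves only by the tool drive_tool, never from a script. Its argument "plan" is a list of rows, each a list of 7 numbers: the shift along the tool's x, y, z in m, then the turn, a rotation vector about the tool's x, y, z in degrees, then the opening, from -1 (shut) to 1 (fully open). In form: [[x, y, z, wx, wy, wz, gripper], ...]. A call has 1 to 10 rows; each row shifts and turns the commanded pose from where the row before left it, along the tool's axes as they then stand; what a row does not reach is not made up. A row lasts 1/10 s, in which the tool goes at most 50 mm and 8.59 degrees, less where a joint would pass 70% of its speed; a pose out of reach is approached as far as the arm can. A call is refused whole if a number of a shift passes 0.05 or a number of a turn 8.59, either way. A call with a gripper value outside its range is refused whole. The fingers move at their own pace and stop on an object; "newtons" is the grip in N (left out, the last holds). Time passes only in rows, so rows that do not move let the fingers close. It gives the time, the measured TCP pose, the force, the opening and the grip force at its end, in the units of the state.
- manip.sense(): the state, without advancing time (a new reading comes with each control period).
- manip.snapshot(name): name is "side" or "top" or "wrist"; returns a dict with "image" (420x560x3 uint8, red, green, blue), "z_map" (420x560 float32, m along the optical axis (not along the pixel's ray), 0 where there is no reading), "fov_y" (degrees; the focal length in pixels is half the picture's height over the tangent of half this angle, whatever the lens; pixels are square), "cx", "cy" (the principal point, pixels), "k1" (the pictures are not rectified: a ray, as slopes to the right and down, at radius r is drawn at 1 + k1 r^2 times it, then the intrinsics apply), "extrinsics" (4x4, takes a point from camera to world coordinates); the wrist camera has in their place "mount" (4x4, takes a point from camera to tool coordinates, whose origin is the TCP and whose axes are the flange's). Camera axes: x right, y up, looking along -z (the intrinsics and any distortion apply to the point x, -y, -z); pixel columns grow to the right and rows downward; lengths in m; the calibration is good to about 2 mm. A picture is of the moment at which its call begins: read the wrist's pose just before it.
- manip.sign_off(): hands the job in; it is judged then, once.
The state is a dict: "t": time; "q": joint angles; "qd": joint speeds; "tau": joint torques, N m; "tcp_pos": TCP position; "tool_rot": TCP orientation; "force": force on the tool from outside, world axes, zero at the start; "ft_torque": the same for the moment, N m; "finger_gap": opening from 0.0 (shut) to 1.0 (fully open); "gripper_force": force on a finger pad.
Only numpy, scipy, OpenCV 4.12 (cv2) and the standard library are available. Lean on these libraries where they do the work, as an engineer would, in place of code of your own. Each camera call takes 0.05 s, during which the arm holds its last target. There are 200 camera calls.

TASK

Make up the two repair kits. Blue tray: drop the brass gear fully home on the keyed post, turned so that its keyway takes the key, and stand the glass jar in the square pocket, keeping it upright all the way. Yellow tray: set the grey parts box flat in the square pocket and lay the red-banded screwdriver along the middle of the dark strip; leave the dark gear, the blower and the tweezers where they are.

Things in the scene. Friction and masses are not known exactly. Their poses are not given: they have to be found in the camera images.
- brass_gear: Brass-coloured gear lying flat: 74 over teeth, plate 10 thick, slotted hexagonal hub 34 across flats, top 36 above the underside (grip from above on the two flats facing its +y and -y). Bore 18; keyway 10 wide opens one corner of the hub, reaching 17 from the axis; a red line on the plate runs on from it. Origin: centre of underside; +z up, +x along the keyway. 0.15 kg.
- jar: Clear glass jar with a black lid, standing; 45 diameter, 56 high (lid from 44 up). Origin: centre of the underside, +z up. 0.07 kg.
- grey_box: Small closed grey parts box, lid pressed on, lying flat; 37 (its x) x 44 (its y) x 20 high. Origin: centre of the underside, +z up. Grip across the 37 with the fingertips about 10 above its underside, so that they clear the pocket walls.
- red_screwdriver: Precision screwdriver, pale metal with a dark red band, lying on its side; 10 thick x 88 long. Its length is its y axis. Origin: at mid length on the underside when lying as at the start. Grip across the middle with the fingertips low.
- blue_tray: Blue fixed tray, 110 (x) x 200 (y) x 11 high. Origin: centre of underside, z up. Pocket 64 x 64, black floor, centred x 0, y +55; floor at z 5, walls 6 high. At x 0, y -50 a steel post, 13 diameter, on the top face tapers from z 29 to its top z 37; its key, 5 wide, points to tray +x, reaches 14.5 from the axis, top z 29; a red line runs on from it. Gear home: its origin at z 11, +x along tray +x.
- yellow_tray: Yellow fixed tray, 110 (x) x 200 (y) x 11 high. Origin: centre of underside, z up. Pocket 64 x 64, black floor, centred x 0, y +55; floor at z 5, walls 6 high. A flat dark strip 100 (along the tray's x) x 30 is centred at x 0, y -50, level with the 11 mm high top face; the screwdriver lies along it, either way round.
- dark_gear: Not wanted, stays where it is: dark steel twin of the brass gear, same sizes, red line and axes, 74 diameter x 36 high. Origin: centre of the underside.
- dust_blower: Bystander: dark red rubber dust blower standing with its spout up, 48 diameter x 98 high. Origin: centre of the underside.
- steel_tweezers: Bystander: silvery tweezers lying flat, 12 x 130 (its y) x 8 high. Origin: centre of the underside.

How it is judged:
By the outcome, as a careful person would: the job done as asked, in the order asked, and still so for the second after the job is handed in, with the robot touching nothing.
It also fails if it takes over 109 s, if anything falls off the work surface, if the arm or the gripper's body presses on something with over 40 N, if the wrist force passes 120 N, or if a joint passes its speed limit or range.

## Working session

There is one attempt and no reset: what is moved stays moved. The work goes in short steps, Python scripts to look and compute and a tool call to move; the robot and the scene stay as the last step left them, time stands still between calls to the robot, and variables do not carry over. Pictures are saved under pics/ and viewed, at most 17 in all, crops included, and the job is handed in when it is done.

Besides the shell and the picture viewer there is one more tool, called as name([rows], argument=value, ...), one row to a line, values as JSON. drive_tool: Moves the arm, as the interface text tells. Its arguments: {"type":"object","properties":{"plan":{"type":"array"},"newtons":{"type":"number"}},"required":["plan"]}

```bash
ls; mkdir -p pics; python3 - <<'E'
from station import manip
import cv2
print(manip.sense(), manip.finger_overhang)
for n in ["top","side"]:
    s=manip.snapshot(n); cv2.imwrite(f"pics/{n}0.png",s["image"][:,:,::-1]); 
    import numpy as np; np.savez(f"{n}0.npz",**s)
    print(n,s["fov_y"],s["cx"],s["cy"],s["k1"],s["extrinsics"])
E
```

```text
pics
{'t': 0.0, 'q': array([ 1.03351134e+00,  5.28471004e-01,  1.43389817e+00,  3.51997761e-05,
        1.18139876e+00, -1.78502069e-01]), 'qd': array([ 0.00097667, -0.00167816,  0.00078246, -0.00107417, -0.00046743,
       -0.00012011]), 'tau': array([ 4.48415831e-04, -4.42345691e+01, -1.78027922e+01, -2.04807234e-04,
        8.40604480e-03, -1.42257807e-05]), 'tcp_pos': array([0.2190694 , 0.5846207 , 0.24433193]), 'tool_rot': array([ 1.78437317e-01,  9.83950680e-01, -1.01302348e-03, -3.96246666e-04]), 'force': array([0.40210576, 0.49433317, 0.6530406 ]), 'ft_torque': array([0.04375873, 0.03653944, 0.03892185]), 'gripper_force': 0.0, 'finger_gap': 0.9971843276045181} 0.014
top 46.71837728372428 278.47400888744835 211.2132195888521 0.02139235009151402 [[-0.02203326  0.97712708 -0.21151171  0.21035335]
 [-0.99975302 -0.02214918  0.00182141 -0.01620222]
 [-0.00290506  0.2114996   0.97737377  1.50643087]
 [ 0.          0.          0.          1.        ]]
side 50.257805856684655 272.4416368965302 207.13823173663855 -0.031915532907870144 [[ 0.97289411  0.10461208 -0.20623616  0.29015465]
 [-0.23117693  0.46254792 -0.85592444 -0.97537316]
 [ 0.00585407  0.88040089  0.47419405  0.58347788]
 [ 0.          0.          0.          1.        ]]
```

View pics/top0.png

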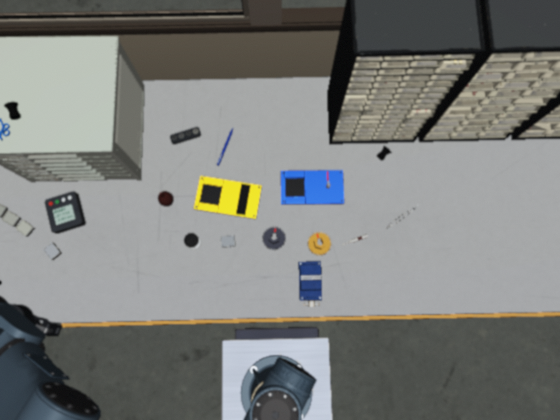

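View pics/side0.png

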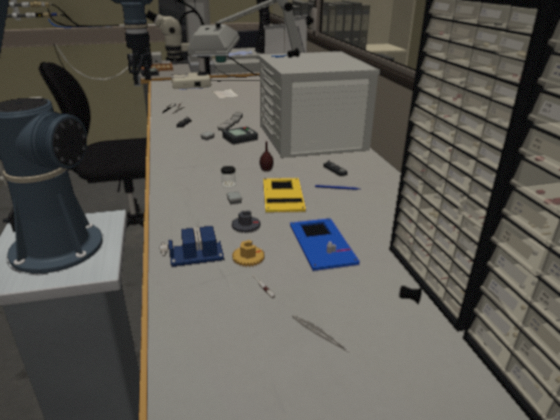

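```bash
cat > h.py <<'E'
import numpy as np, cv2
from scipy.spatial.transform import Rotation as Rn
from station import manip
def cam(s, st=None):
    if "extrinsics" in s: return np.array(s["extrinsics"])
    T=np.eye(4); T[:3,:3]=Rn.from_quat(st["tool_rot"]).as_matrix(); T[:3,3]=st["tcp_pos"]
    return T@np.array(s["mount"])
def K(s):
    f=210/np.tan(np.radians(float(s["fov_y"]))/2)
    return np.array([[f,0,s["cx"]],[0,f,s["cy"]],[0,0,1.]]), np.array([float(s["k1"]),0,0,0])
def rays(s,px,T):
    k,d=K(s)
    n=cv2.undistortPoints(np.float64(px).reshape(-1,1,2),k,d).reshape(-1,2)
    return np.c_[n[:,0],-n[:,1],-np.ones(len(n))]@T[:3,:3].T
def onplane(s,px,z,T):
    r=rays(s,px,T); c=T[:3,3]
    return c+r*((z-c[2])/r[:,2])[:,None]
def depthpts(s,px,T):
    px=np.float64(px).reshape(-1,2); r=rays(s,px,T); z=np.array(s["z_map"])[px[:,1].round().astype(int),px[:,0].round().astype(int)]
    return T[:3,3]+r*z[:,None]
def proj(s,P,T):
    k,d=K(s); p=(np.float64(P).reshape(-1,3)-T[:3,3])@T[:3,:3]; p=p*[1,-1,-1]
    return cv2.projectPoints(p,np.zeros(3),np.zeros(3),k,d)[0].reshape(-1,2)
def go(pos,yaw=None):
    """print shift in tool axes (mm) and turn (deg about tool z) to put TCP at pos with tool y at angle yaw (deg, mod 180)"""
    st=manip.sense(); R=Rn.from_quat(st["tool_rot"]).as_matrix()
    ya=np.degrees(np.arctan2(R[1,1],R[0,1])); d=np.array(pos)-st["tcp_pos"]
    print("tcp",st["tcp_pos"].round(4),"yaw",ya.round(2),"t",round(st["t"],2),"shift mm",(R.T@d*1000).round(1),
      "" if yaw is None else ("turn z",round(-((yaw-ya+90)%180-90),2)), "tilt",np.degrees(np.arccos(-R[2,2])).round(2))
E
python3 - <<'E'
from h import *
s=np.load("top0.npz"); T=cam(s); im=s["image"]
for n,p in dict(blue=(312,187),yel=(228,197),jar=(192,241),box=(228,241),dark=(274,238),brass=(319,243),sd=(359,239),tw=(402,217),blow=(166,199),vise=(310,282),cab=(420,138),cab2=(345,138),cabtop=(360,48),pen=(225,147),floor=(450,180)).items():
    print(n, depthpts(s,p,T).round(3), onplane(s,[p],0.01,T).round(3))
h=cv2.cvtColor(im,cv2.COLOR_RGB2HSV)
for n,lo,hi in [("blue",(105,180,120),(125,255,255)),("yel",(22,150,120),(34,255,255)),("brass",(10,120,100),(21,255,255))]:
    m=cv2.inRange(h,lo,hi); m[:150]=0;m[262:]=0
    c=max(cv2.findContours(m,0,1)[0],key=cv2.contourArea)
    (cx,cy),wh,a=r=cv2.minAreaRect(c); b=cv2.boxPoints(r)
    print(n,(cx,cy),wh,a,onplane(s,b,.011,T).round(4).tolist(),onplane(s,[(cx,cy)],.011,T).round(4))
E
```

```text
blue [[ 0.61  -0.127  0.011]] [[ 0.611 -0.127  0.01 ]]
yel [[0.584 0.14  0.011]] [[0.584 0.14  0.01 ]]
jar [[0.439 0.244 0.055]] [[0.446 0.252 0.01 ]]
box [[0.442 0.139 0.018]] [[0.443 0.14  0.01 ]]
dark [[ 0.452 -0.003 -0.006]] [[ 0.449 -0.003  0.01 ]]
brass [[ 0.433 -0.144 -0.004]] [[ 0.43  -0.143  0.01 ]]
sd [[ 0.44  -0.267  0.011]] [[ 0.44  -0.267  0.01 ]]
tw [[ 0.51  -0.41  -0.006]] [[ 0.507 -0.406  0.01 ]]
blow [[0.572 0.327 0.049]] [[0.582 0.336 0.01 ]]
vise [[ 0.308 -0.107  0.061]] [[ 0.311 -0.11   0.01 ]]
cab [[ 0.764 -0.481  0.018]] [[ 0.767 -0.483  0.01 ]]
cab2 [[ 0.763 -0.237  0.036]] [[ 0.773 -0.241  0.01 ]]
cabtop [[ 0.772 -0.201  0.555]] [[ 1.093 -0.307  0.01 ]]
pen [[0.752 0.15  0.007]] [[0.751 0.15  0.01 ]]
floor [[ 0.627 -0.572 -0.004]] [[ 0.623 -0.567  0.01 ]]
blue (312.0, 186.5) (31.0, 60.0) 90.0 [[0.6655, -0.0332, 0.011], [0.661, -0.2252, 0.011], [0.5592, -0.2202, 0.011], [0.5635, -0.0308, 0.011]] [[ 0.612  -0.1274  0.011 ]]
yel (227.26834106445312, 196.8229217529297) (62.48524475097656, 33.454490661621094) 9.090276718139648 [[0.5491, 0.2476, 0.011], [0.657, 0.2323, 0.011], [0.6198, 0.0355, 0.011], [0.5129, 0.0536, 0.011]] [[0.5843 0.1421 0.011 ]]
brass (319.0, 243.0) (20.0, 20.0) 90.0 [[0.4624, -0.1125, 0.011], [0.461, -0.1748, 0.011], [0.3985, -0.172, 0.011], [0.3998, -0.1103, 0.011]] [[ 0.4303 -0.1424  0.011 ]]
```

drive_tool([
  [-0.032,-0.03,-0.006,0,0,0,1],
  [-0.032,-0.03,-0.006,0,0,0,1],
  [-0.032,-0.03,-0.006,0,0,0,1],
  [-0.032,-0.03,-0.006,0,0,0,1],
  [-0.032,-0.03,-0.006,0,0,0,1],
  [-0.032,-0.03,-0.006,0,0,0,1],
  [-0.032,-0.03,-0.006,0,0,0,1],
  [-0.032,-0.03,-0.006,0,0,0,1],
  [-0.032,-0.03,-0.006,0,0,0,1],
  [-0.032,-0.03,-0.006,0,0,0,1],
])

```text
t: 1.1
tcp_pos: [0.4139, 0.1902, 0.3054]
tool_rot: [0.178, 0.984, -0.0, -0.0]
force: [-0.6, 0.5, -1.2]
finger_gap: 1.001
gripper_force: 0.0
```

drive_tool([
  [0,0,0,0,0,0,1],
  [0,0,0,0,0,0,1],
])

```text
t: 1.3
tcp_pos: [0.4138, 0.1911, 0.3051]
tool_rot: [0.18, 0.984, 0.0, -0.0]
force: [-0.3, 0.7, 0.3]
finger_gap: 1.0
gripper_force: 0.0
```

```bash
python3 - <<'E'
from h import *
st=manip.sense(); s=manip.snapshot("wrist"); cv2.imwrite("pics/w1.png",s["image"][:,:,::-1]); np.savez("w1.npz",st_p=st["tcp_pos"],st_r=st["tool_rot"],**s)
T=cam(s,st); print(s["mount"],s["fov_y"],T[:3,3]); go([.42,.19,.3])
print(onplane(s,[(0,0),(559,0),(559,419),(0,419)],0,T).round(3))
E
```

```text
[[ 8.18584529e-04  9.56254523e-01  2.92534815e-01  7.48398930e-02]
 [ 9.99999477e-01 -6.03426283e-04 -8.25730739e-04  1.23882972e-03]
 [-6.13085558e-04  2.92535338e-01 -9.56254517e-01 -1.28423627e-01]
 [ 0.00000000e+00  0.00000000e+00  0.00000000e+00  1.00000000e+00]] 66.63262108700195 [0.34438375 0.21870935 0.43362677]
tcp [0.4132 0.1919 0.305 ] yaw 69.38 t 1.35 shift mm [-7.1  0.6  4.9]  tilt 0.08
[[ 0.087 -0.051  0.   ]
 [ 0.331  0.595  0.   ]
 [ 1.033  0.526  0.   ]
 [ 0.659 -0.461  0.   ]]
```

View pics/w1.png

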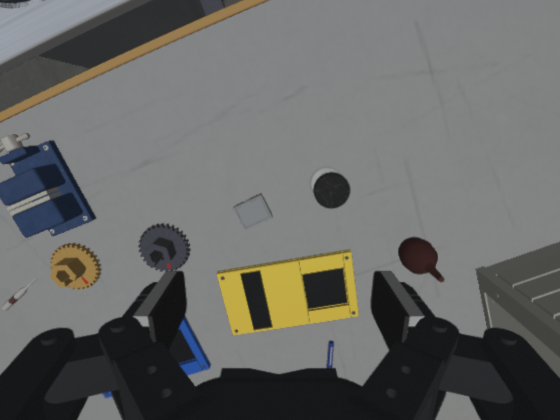

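drive_tool([
  [0,0,0.018,0,0,-6.87,1],
  [0,0,0.018,0,0,-6.87,1],
  [0,0,0.018,0,0,-6.87,1],
  [-0.008,-0.05,0,0,0,0,1],
  [-0.008,-0.05,0,0,0,0,1],
  [-0.008,-0.05,0,0,0,0,1],
  [-0.008,-0.05,0,0,0,0,1],
  [-0.008,-0.05,0,0,0,0,1],
  [-0.008,-0.05,0,0,0,0,1],
  [-0.008,-0.05,0,0,0,0,1],
])

```text
t: 2.35
tcp_pos: [0.4695, -0.1536, 0.251]
tool_rot: [-0.002, 1.0, 0.001, -0.0]
force: [2.0, 0.9, -0.5]
finger_gap: 1.001
gripper_force: 0.0
```

drive_tool([
  [0,0,0,0,0,0,1],
  [0,0,0,0,0,0,1],
  [0,0,0,0,0,0,1],
])

```text
t: 2.65
tcp_pos: [0.4687, -0.1513, 0.2508]
tool_rot: [-0.002, 1.0, 0.001, -0.001]
force: [0.0, 0.7, -0.6]
finger_gap: 0.999
gripper_force: 0.0
```

```bash
cat >> h.py <<'E'
def wrist(name):
    st=manip.sense(); s=manip.snapshot("wrist"); cv2.imwrite(f"pics/{name}.png",s["image"][:,:,::-1]); np.savez(f"{name}.npz",T=cam(s,st),**s)
    return s,cam(s,st)
E
python3 - <<'E'
from h import *
s,T=wrist("w2"); go([.47,-.16,.25],90)
E
```

```text
tcp [ 0.4688 -0.1512  0.2509] yaw 90.22 t 2.7 shift mm [-1.2 -8.8  0.9] ('turn z', np.float64(0.22)) tilt 0.12
```

View pics/w2.png

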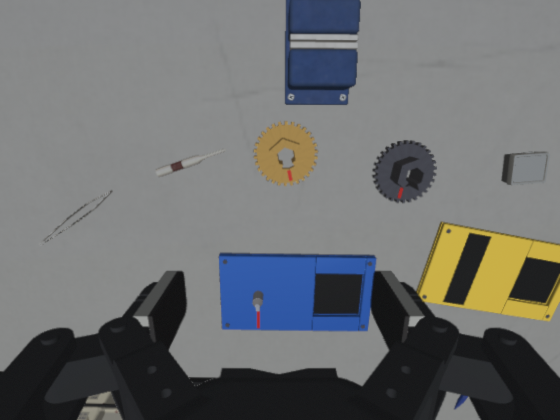

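```bash
cat >> h.py <<'E'
def blobs(im,lo,hi,roi,amin=20):
    h=cv2.cvtColor(np.array(im),cv2.COLOR_RGB2HSV); m=cv2.inRange(h,lo,hi); z=np.zeros_like(m); x0,y0,x1,y1=roi; z[y0:y1,x0:x1]=m[y0:y1,x0:x1]
    return z,sorted([c for c in cv2.findContours(z,0,1)[0] if cv2.contourArea(c)>=amin],key=cv2.contourArea)[::-1]
def redline(im,roi):
    h=cv2.cvtColor(np.array(im),cv2.COLOR_RGB2HSV); m=((h[...,0]<8)|(h[...,0]>172))&(h[...,1]>150)&(h[...,2]>110)
    x0,y0,x1,y1=roi; ys,xs=np.nonzero(m[y0:y1,x0:x1]); return np.c_[xs+x0,ys+y0].astype(float)
def rectw(s,c,z,T):
    p=onplane(s,c.reshape(-1,2),z,T)[:,:2]; (cx,cy),wh,a=cv2.minAreaRect((p*1000).astype(np.float32)); return np.array([cx,cy]).round(1),np.round(wh,1),round(a,2)
def axis(p):
    c=p.mean(0); v=np.linalg.svd(p-c)[2][0]; return c,v
E
python3 - <<'E'
from h import *
s=np.load("w2.npz"); T=s["T"]; im=s["image"]
_,c=blobs(im,(105,150,60),(125,255,255),(200,240,390,345)); print("blue",rectw(s,c[0],.011,T))
_,c=blobs(im,(8,100,80),(22,255,255),(245,110,330,195)); 
p=onplane(s,c[0].reshape(-1,2),.01,T)[:,:2]*1000; cc=cv2.minEnclosingCircle(p.astype(np.float32)); print("gear",cc)
for n,roi,z in [("gear",(270,165,310,195),.01),("post",(245,300,275,335),.011)]:
    px=redline(im,roi); w=onplane(s,px,z,T)[:,:2]*1000; m,v=axis(w); v=v*np.sign(v[0]); print(n,len(px),m.round(1),np.degrees(np.arctan2(v[1],v[0])).round(2),"ends",w[w[:,0].argmin()],w[w[:,0].argmax()])
m,c=blobs(im,(0,0,0),(180,255,45),(310,268,370,325)); print("pocket",rectw(s,c[0],.005,T))
_,c=blobs(im,(0,0,90),(180,60,255),(0,0,1,1))
# post by depth
Z=np.array(s["z_map"]); ys,xs=np.mgrid[240:340,210:380]; px=np.c_[xs.ravel(),ys.ravel()]; P=depthpts(s,px,T)
for a,b in [(.03,.04),(.02,.03)]:
    q=P[(P[:,2]>a)&(P[:,2]<b)]; print("post depth",len(q),q.mean(0))
q=P[(P[:,2]>.03)]; print(q[:,:2].min(0),q[:,:2].max(0)); print("top z med",np.median(P[:,2]))
ys,xs=np.mgrid[115:195,250:325]; P=depthpts(s,np.c_[xs.ravel(),ys.ravel()],T); q=P[P[:,2]>.03]; print("hub",len(q),q.mean(0),q.min(0),q.max(0), cv2.minAreaRect((q[:,:2]*1000).astype(np.float32)))
E
```

```text
blue (array([ 613.9, -125.4]), array([198.3, 111.2]), 89.16)
gear ((434.0215148925781, -141.4781951904297), 36.216304779052734)
gear 30 [ 458.3 -136.5] 9.88 ends [ 452.40254177 -136.99926939] [ 464.14278469 -135.67088843]
post 31 [ 653.3 -176.5] -0.64 ends [ 641.96720296 -175.70992157] [ 665.60966047 -176.08854179]
pocket (array([618. , -70.7]), array([59.3, 56. ]), 89.83)
post depth 60 [ 0.61364929 -0.1749331   0.03390347]
post depth 64 [ 0.6147478  -0.17494863  0.02632681]
[ 0.3945531  -0.18046375] [ 0.61828094 -0.10642079]
top z med 0.009742814084931245
hub 554 [ 0.42978508 -0.14223187  0.04808453] [ 0.3945531  -0.15946701  0.03035381] [ 0.44935146 -0.12301793  0.37931722] ((420.834228515625, -144.2855987548828), (54.07463836669922, 33.94157791137695), 12.937743186950684)
```

drive_tool([
  [0.0175,0.005,0.03,0,0,0,1],
  [0.0175,0.005,0.03,0,0,0,1],
  [0,0,0.03,0,0,-5.4,1],
  [0,0,0.03,0,0,-5.4,1],
  [0,0,0,0,0,0,1],
  [0,0,0,0,0,0,1],
  [0,0,0,0,0,0,1],
])

```text
t: 3.4
tcp_pos: [0.4353, -0.1434, 0.1326]
tool_rot: [-0.095, 0.996, -0.001, 0.001]
force: [0.1, 0.3, 0.0]
finger_gap: 1.002
gripper_force: 0.0
```

```bash
python3 - <<'E'
from h import *
s,T=wrist("w3"); go([.434,-.1415,.029],100.8)
print(proj(s,[[.434,-.1415,.01],[.458,-.1365,.01]],T))
E
```

```text
tcp [ 0.4354 -0.1437  0.1328] yaw 100.86 t 3.45 shift mm [  1.2   2.7 103.8] ('turn z', np.float64(0.06)) tilt 0.19
[[279.5346299  210.38735225]
 [279.93893412 238.35761671]]
```

View pics/w3.png

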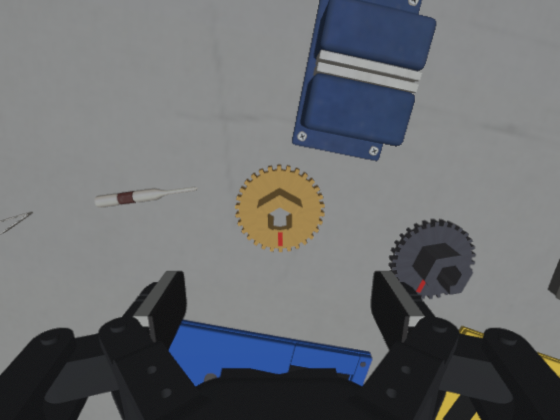

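```bash
python3 - <<'E'
from h import *
s=np.load("w3.npz"); T=s["T"]; im=s["image"]
_,c=blobs(im,(8,100,80),(22,255,255),(225,155,335,262)); p=onplane(s,c[0].reshape(-1,2),.007,T)[:,:2]*1000; (cx,cy),r=cv2.minEnclosingCircle(p.astype(np.float32)); print(cx,cy,r)
w=onplane(s,redline(im,(265,225,295,255)),.01,T)[:,:2]*1000; m=w.mean(0); print(m,np.degrees(np.arctan2(m[1]-cy,m[0]-cx)))
go([cx/1000,cy/1000,.029],100.8)
E
```

```text
434.4767761230469 -141.85986328125 37.153316497802734
[ 458.53168567 -136.53253002] 12.487486013559307
tcp [ 0.4354 -0.1437  0.1328] yaw 100.86 t 3.45 shift mm [  0.8   2.3 103.8] ('turn z', np.float64(0.06)) tilt 0.19
```

drive_tool([
  [0.001,0.002,0.034,0,0,0,1],
  [0,0,0.034,0,0,-0.6,0.5],
  [0,0,0.02,0,0,-0.5,0.2],
  [0,0,0.016,0,0,0,0.2],
  [0,0,0,0,0,0,-0.3],
  [0,0,0,0,0,0,-1],
  [0,0,0,0,0,0,-1],
  [0,0,0,0,0,0,-1],
  [0,0,0,0,0,0,-1],
], newtons=60)

```text
t: 4.35
tcp_pos: [0.4333, -0.1421, 0.028]
tool_rot: [-0.104, 0.995, -0.0, 0.001]
force: [-0.1, 0.1, -1.4]
finger_gap: 0.381
gripper_force: 60.0
```

drive_tool([
  [0,0,0,0,0,0,-1],
  [0,0,-0.01,0,0,0,-1],
  [0,0,-0.03,0,0,0,-1],
  [0,0,-0.04,0,0,0,-1],
  [0,0,0,0,0,0,-1],
  [0,0,0,0,0,0,-1],
])

```text
t: 4.95
tcp_pos: [0.4333, -0.1421, 0.1085]
tool_rot: [-0.104, 0.995, -0.001, 0.001]
force: [-0.1, 0.4, -2.4]
finger_gap: 0.384
gripper_force: 60.3
```

```bash
python3 - <<'E'
from h import *
s,T=wrist("w4"); go([.6135,-.1752,.12],89)
E
```

```text
tcp [ 0.4327 -0.1417  0.1075] yaw 101.95 t 5.0 shift mm [-170.   -70.2  -12.4] ('turn z', np.float64(12.95)) tilt 0.01
```

View pics/w4.png

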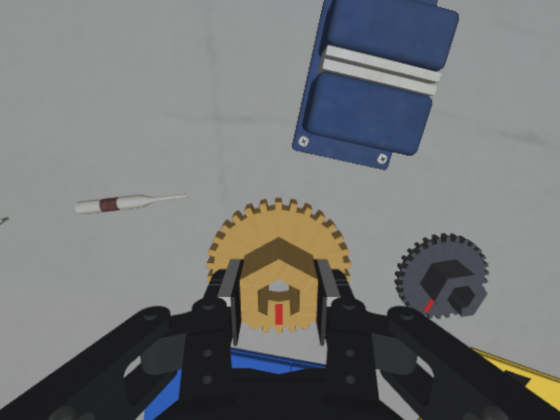

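```bash
python3 - <<'E'
from h import *
s=np.load("w4.npz"); T=s["T"]; im=s["image"]
_,c=blobs(im,(8,100,60),(22,255,255),(200,190,360,340)); 
px=np.vstack([x.reshape(-1,2) for x in c]).astype(float); px=px[(px[:,1]<262)|((px[:,1]>325)&(abs(px[:,0]-280)<25))]
p=onplane(s,px,.0875,T)[:,:2]
from scipy.optimize import least_squares
k=cv2.minEnclosingCircle((p*1000).astype(np.float32)); print(k)
t=manip.sense()["tcp_pos"]; print(t)
w=onplane(s,redline(im,(265,295,295,328)),.0895,T)[:,:2]*1000; m=w.mean(0);print(m,np.degrees(np.arctan2(m[1]-k[0][1],m[0]-k[0][0])), axis(w)); 
E
```

```text
((434.6148986816406, -140.5068359375), 38.21526336669922)
[ 0.43265808 -0.14169665  0.10753793]
[ 459.11854921 -135.26134836] 12.082919778173704 (array([ 459.11854921, -135.26134836]), array([0.97515533, 0.22152219]))
```

drive_tool([
  [0,0,-0.006,0,0,6.5,-1],
  [0,0,-0.006,0,0,6.5,-1],
  [-0.036,-0.0062,0,0,0,0,-1],
  [-0.036,-0.0062,0,0,0,0,-1],
  [-0.036,-0.0062,0,0,0,0,-1],
  [-0.036,-0.0062,0,0,0,0,-1],
  [-0.035,-0.006,0,0,0,0,-1],
  [0,0,0,0,0,0,-1],
  [0,0,0,0,0,0,-1],
  [0,0,0,0,0,0,-1],
])

```text
t: 6.0
tcp_pos: [0.609, -0.1749, 0.1174]
tool_rot: [0.009, 1.0, 0.001, -0.003]
force: [0.3, -0.2, -1.8]
finger_gap: 0.385
gripper_force: 60.1
```

```bash
python3 - <<'E'
from h import *
s,T=wrist("w5"); go([.6115,-.1755,.045],89)
a=np.array(s["image"])
b=manip.snapshot("side"); np.savez("s5.npz",**b); c=cv2.resize(np.array(b["image"])[160:300,240:400],None,fx=4,fy=4,interpolation=2)
cv2.imwrite("pics/s5.png",c[:,:,::-1])
E
```

```text
tcp [ 0.6091 -0.1751  0.1179] yaw 88.94 t 6.05 shift mm [-2.7 -0.5 72.9] ('turn z', np.float64(-0.06)) tilt 0.27
```

View pics/w5.png

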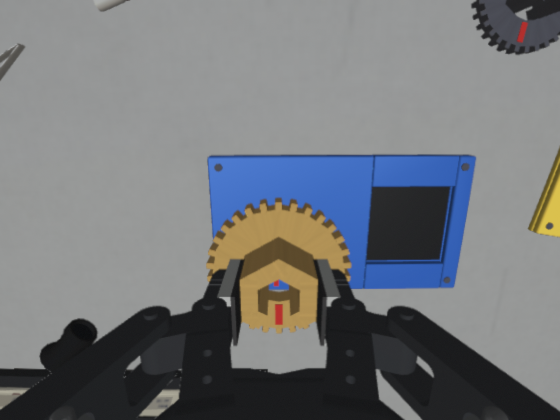

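View pics/s5.png

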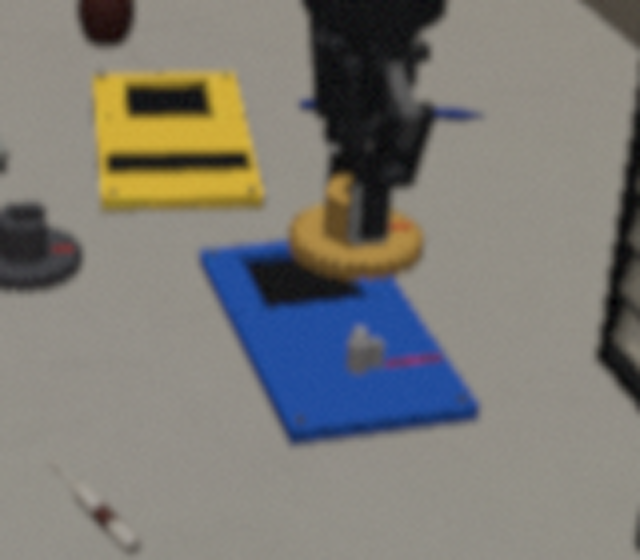

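```bash
python3 - <<'E'
from h import *
s=np.load("w5.npz"); T=s["T"]; im=s["image"]
m,c=blobs(im,(105,150,50),(125,255,255),(190,140,500,310),200)
hull=cv2.convexHull(np.vstack(c)).reshape(-1,2)
ap=cv2.approxPolyDP(hull.reshape(-1,1,2),4,True).reshape(-1,2); print(ap.tolist(),onplane(s,ap,.011,T).round(4).tolist())
w=onplane(s,redline(im,(265,276,290,292)),.011,T)[:,:2]; print("line thru bore",redline(im,(265,276,290,292)).mean(0),w.mean(0))
m,c=blobs(im,(0,0,0),(180,255,60),(355,175,460,270)); print("pocket",rectw(s,c[0],.005,T),cv2.boundingRect(c[0]))
_,c=blobs(im,(8,100,60),(22,255,255),(200,190,360,340))
print("gear plate half-width",[onplane(s,[(x,262)],.0905,T).round(4).tolist() for x in (207,351)])
E
```

```text
[[474, 157], [452, 286], [350, 288], [213, 236], [211, 156]] [[0.5637, -0.0271, 0.011], [0.6709, -0.0287, 0.011], [0.6704, -0.1148, 0.011], [0.6223, -0.2248, 0.011], [0.5601, -0.2215, 0.011]]
line thru bore [275.77777778 282.94444444] [ 0.66436763 -0.17630421]
pocket (array([617.4, -70.5]), array([60.5, 60.6]), 89.42) (367, 187, 82, 73)
gear plate half-width [[[0.6076, -0.2116, 0.0905]], [[0.6091, -0.1346, 0.0905]]]
```

drive_tool([
  [-0.0015,-0.0005,0.02,0,0,0,-1],
  [-0.0015,0,0.02,0,0,0,-1],
  [0,0,0.006,0,0,0,-1],
  [0,0,0,0,0,0,-1],
  [0,0,0,0,0,0,-1],
])

```text
t: 6.6
tcp_pos: [0.6144, -0.1767, 0.0739]
tool_rot: [0.009, 1.0, -0.0, 0.0]
force: [-0.1, -0.6, -1.6]
finger_gap: 0.385
gripper_force: 60.2
```

```bash
python3 - <<'E'
from h import *
s,T=wrist("w6"); go([.6125,-.1755,.039],89)
a=np.array(s["image"])[240:345,200:360]
b=manip.snapshot("side"); np.savez("s6.npz",**b); b=np.array(b["image"])[195:275,270:390]
o=np.hstack([cv2.resize(x,(400,400*x.shape[0]//x.shape[1]),interpolation=2)[:262] for x in (a,b)])
cv2.imwrite("pics/s6.png",o[:,:,::-1])
E
```

```text
tcp [ 0.6147 -0.1768  0.0743] yaw 88.94 t 6.65 shift mm [ 2.3  1.2 35.3] ('turn z', np.float64(-0.06)) tilt 0.09
```

View pics/s6.png

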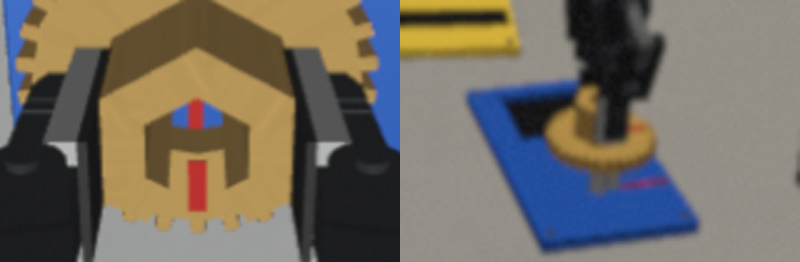

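```bash
python3 - <<'E'
from h import *
s=np.load("s6.npz"); T=cam(s); im=s["image"]
m,c=blobs(im,(8,90,60),(24,255,255),(300,215,365,250),10)
p=np.vstack(c).reshape(-1,2); b=p[p[:,1]>p[:,1].max()-9]
x0,x1=p[:,0].min(),p[:,0].max()+1; print("gear",x0,x1,(x0+x1)/2,p[:,1].max())
b=np.load("s5.npz"); im5=b["image"]
print(im5[238:258,322:342].astype(int).sum(2)-0*0)
t=manip.sense()["tcp_pos"]; print(t)
for X in (.612,.614,.616,.618): print(X,proj(s,[[X,-.1755,.05],[X,-.1755,.037],[X,-.1755,.025],[X,-.1755,.011]],T).round(1).tolist())
S=im[...,1].astype(int)
for r in (248,250,252): print(im[r,322:345].tolist())
E
```

```text
gear 313 347 330.0 246
[[265 274 265 268 272 273 266 265 268 268 268 270 270 271 266 267 265 265
  266 270]
 [269 271 276 268 269 265 269 271 267 278 267 268 267 266 267 271 271 271
  270 266]
 [273 263 267 269 269 273 288 299 298 285 275 267 276 273 269 269 266 270
  273 270]
 [266 268 266 269 272 277 311 347 350 321 289 268 269 269 271 276 272 273
  267 268]
 [272 268 268 273 278 289 329 374 383 348 299 271 275 267 269 269 265 274
  270 268]
 [264 274 268 274 277 301 336 373 379 350 312 302 299 280 270 273 269 267
  269 272]
 [271 268 264 270 281 314 340 365 363 341 334 334 325 310 279 270 263 268
  272 267]
 [266 267 263 272 296 319 346 351 350 347 329 337 334 318 299 275 268 267
  271 259]
 [270 274 274 275 286 301 320 329 328 320 302 298 300 304 294 280 268 274
  271 270]
 [266 268 268 275 274 272 280 292 282 276 256 257 269 283 279 271 268 267
  263 272]
 [268 270 268 268 267 260 265 266 260 252 247 248 260 262 279 271 269 270
  276 284]
 [270 262 269 266 262 254 253 259 256 245 240 250 257 268 272 277 272 271
  276 282]
 [266 269 267 264 262 258 259 260 250 246 245 253 264 264
[... 1273 characters left out ...]
, 73, 147]]
[[36, 78, 159], [33, 77, 159], [37, 78, 160], [39, 77, 151], [57, 77, 130], [79, 82, 100], [87, 85, 87], [88, 86, 86], [87, 84, 84], [81, 78, 81], [81, 81, 85], [84, 86, 92], [84, 84, 95], [79, 80, 109], [80, 70, 123], [90, 62, 119], [91, 59, 113], [89, 60, 114], [90, 59, 113], [102, 59, 112], [109, 58, 116], [111, 62, 125], [108, 64, 127]]
[[35, 79, 160], [35, 78, 159], [33, 78, 158], [39, 78, 155], [51, 79, 141], [67, 80, 120], [81, 86, 108], [83, 85, 101], [78, 83, 103], [70, 81, 116], [57, 77, 128], [56, 80, 136], [54, 79, 138], [53, 77, 144], [57, 76, 148], [62, 74, 149], [58, 72, 149], [54, 76, 151], [49, 74, 150], [46, 75, 151], [46, 76, 155], [43, 77, 158], [40, 79, 159]]
```

drive_tool([
  [0,0,0.007,0,0,0,-1],
  [0,0,0.007,0,0,0,-1],
  [0,0,0.003,0,0,0,-1],
  [0,0,0,0,0,0,-1],
])

```text
t: 7.1
tcp_pos: [0.6138, -0.1762, 0.0554]
tool_rot: [0.009, 1.0, 0.0, -0.001]
force: [-0.3, 0.1, -1.6]
finger_gap: 0.385
gripper_force: 60.2
```

drive_tool([
  [0,0,0.006,0,0,0,-1],
  [0,0,0,0,0,0,-1],
])

```text
t: 7.3
tcp_pos: [0.6139, -0.1763, 0.0495]
tool_rot: [0.009, 1.0, 0.0, -0.001]
force: [0.2, 0.4, -1.3]
finger_gap: 0.387
gripper_force: 60.2
```

drive_tool([
  [0,0,0.005,0,0,0,-1],
  [0,0,0.003,0,0,0,-1],
  [0,0,0.001,0,0,0,-1],
  [0,0,0,0,0,0,-1],
])

```text
t: 7.7
tcp_pos: [0.6142, -0.1764, 0.041]
tool_rot: [0.009, 1.0, 0.0, -0.0]
force: [-0.3, -0.6, -2.0]
finger_gap: 0.382
gripper_force: 60.2
```

drive_tool([
  [0,0,0.001,0,0,0,-1],
  [0,0,0,0,0,0,-1],
])

```text
t: 7.9
tcp_pos: [0.6144, -0.1765, 0.0404]
tool_rot: [0.009, 1.0, -0.0, 0.0]
force: [0.7, -0.4, -2.6]
finger_gap: 0.385
gripper_force: 60.2
```

drive_tool([
  [0,0,0.001,0,0,0,-1],
  [0,0,0,0,0,0,-0.2],
  [0,0,0,0,0,0,0.3],
  [0,0,0,0,0,0,0.6],
  [0,0,0,0,0,0,0.6],
  [0,0,-0.03,0,0,0,0.8],
  [0,0,-0.04,0,0,0,1],
  [0,0,-0.04,0,0,0,1],
  [0.03,0,0,0,0,0,1],
  [0,0,0,0,0,0,1],
])

```text
t: 8.9
tcp_pos: [0.5815, -0.1752, 0.1507]
tool_rot: [0.009, 1.0, 0.0, -0.001]
force: [-0.2, -0.5, -0.2]
finger_gap: 1.004
gripper_force: 0.0
```

```bash
python3 - <<'E'
from h import *
s,T=wrist("w7")
s=dict(np.load("w1.npz")); st=dict(tcp_pos=s.pop("st_p"),tool_rot=s.pop("st_r")); T=cam(s,st); im=s["image"]
_,c=blobs(im,(0,0,0),(180,255,60),(305,165,355,212)); p=onplane(s,c[0].reshape(-1,2),.056,T)[:,:2]*1000; print("jar",cv2.minEnclosingCircle(p.astype(np.float32)))
_,c=blobs(im,(20,120,80),(36,255,255),(205,240,370,345)); print("yellow",rectw(s,np.vstack(c),.011,T))
m,c=blobs(im,(0,0,0),(180,255,50),(298,262,352,315)); print("ypocket",rectw(s,c[0],.005,T))
m,c=blobs(im,(0,0,0),(180,255,50),(235,265,280,335)); print("strip",rectw(s,c[0],.011,T))
ys,xs=np.mgrid[180:240,225:285]; P=depthpts(s,np.c_[xs.ravel(),ys.ravel()],T); q=P[(P[:,2]>.012)&(P[:,2]<.025)]; print("box",len(q),cv2.minAreaRect((q[:,:2]*1000).astype(np.float32)))
go([.44,.244,.15],110)
E
```

```text
jar ((445.79449462890625, 248.98092651367188), 21.94812774658203)
yellow (array([587.1, 144.1]), array([198.2, 112.6]), 79.46)
ypocket (array([600.6, 197.3]), array([59.4, 57. ]), 79.69)
strip (array([580.3,  94.4]), array([26.8, 95.8]), 79.67)
box 859 ((446.0265808105469, 143.2436981201172), (36.365997314453125, 43.603248596191406), 4.400829315185547)
tcp [ 0.5829 -0.1756  0.15  ] yaw 88.92 t 8.95 shift mm [1.509e+02 4.168e+02 3.000e-01] ('turn z', np.float64(-21.08)) tilt 0.05
```

View pics/w7.png

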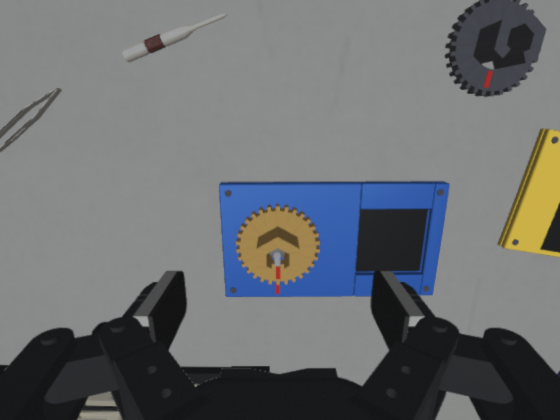

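drive_tool([
  [0.016,0.047,-0.003,0,0,0,1],
  [0.016,0.047,-0.003,0,0,0,1],
  [0.016,0.047,-0.003,0,0,0,1],
  [0.016,0.047,-0.003,0,0,0,1],
  [0.016,0.047,-0.003,0,0,0,1],
  [0.016,0.047,-0.003,0,0,0,1],
  [0.016,0.047,-0.003,0,0,0,1],
  [0.016,0.047,-0.003,0,0,0,1],
  [0.016,0.047,-0.003,0,0,0,1],
  [0,0,0,0,0,0,1],
])

```text
t: 9.95
tcp_pos: [0.4462, 0.255, 0.1762]
tool_rot: [0.005, 1.0, 0.001, -0.0]
force: [0.7, -0.3, 0.6]
finger_gap: 1.003
gripper_force: 0.0
```

drive_tool([
  [0,0,0,0,0,0,1],
  [0,0,0,0,0,0,1],
])

```text
t: 10.15
tcp_pos: [0.4487, 0.249, 0.1759]
tool_rot: [0.009, 1.0, -0.0, -0.0]
force: [-0.8, -0.7, 0.3]
finger_gap: 0.997
gripper_force: 0.0
```

```bash
python3 - <<'E'
from h import *
s=np.load("w7.npz"); T=s["T"]; P=depthpts(s,[(250,235),(305,240),(280,275),(265,262),(335,240),(300,270)],T); print(P.round(4).tolist())
s,T=wrist("w8"); im=s["image"]; h=proj(s,[[.4458,.249,.056]],T)[0]; print(h)
x,y=h.astype(int); r=55
_,c=blobs(im,(0,0,0),(180,255,60),(x-r,y-r,x+r,y+r)); p=onplane(s,c[0].reshape(-1,2),.056,T)[:,:2]*1000; k=cv2.minEnclosingCircle(p.astype(np.float32)); print("jar",k, cv2.minAreaRect(p.astype(np.float32)))
go([k[0][0]/1000,k[0][1]/1000,.032],90)
E
```

```text
[[0.6038, -0.1986, 0.0203], [0.6089, -0.1511, 0.0213], [0.6428, -0.1733, 0.02], [0.6174, -0.185, 0.0461], [0.6134, -0.1232, 0.0112], [0.6377, -0.1553, 0.021]]
[276.4943447  209.59710865]
jar ((445.73858642578125, 249.43275451660156), 22.121231079101562) ((445.8429870605469, 249.41482543945312), (42.21721267700195, 43.742366790771484), 88.96321105957031)
tcp [0.4489 0.2486 0.176 ] yaw 88.85 t 10.2 shift mm [  3.1   0.9 144. ] ('turn z', np.float64(-1.15)) tilt 0.02
```

drive_tool([
  [0.003,0.001,0.04,0,0,0,1],
  [0,0,0.04,0,0,0,1],
  [0,0,0.04,0,0,0,1],
  [0,0,0.02,0,0,0,1],
  [0,0,0.004,0,0,0,0.5],
  [0,0,0,0,0,0,0.2],
  [0,0,0,0,0,0,-0.1],
  [0,0,0,0,0,0,-0.5],
  [0,0,0,0,0,0,-0.5],
  [0,0,0,0,0,0,-0.5],
], newtons=30)

```text
t: 11.2
tcp_pos: [0.4458, 0.2509, 0.0334]
tool_rot: [0.009, 1.0, 0.0, 0.001]
force: [0.6, -1.3, 4.8]
finger_gap: 0.513
gripper_force: 31.0
```

drive_tool([
  [0,0,0,0,0,0,-0.5],
  [0,0,-0.01,0,0,0,-0.5],
  [0,0,-0.03,0,0,0,-0.5],
  [0,0,-0.04,0,0,0,-0.5],
  [0,0,-0.02,0,0,0,-0.5],
  [0,0,0,0,0,0,-0.5],
])

```text
t: 11.8
tcp_pos: [0.4468, 0.2515, 0.1356]
tool_rot: [0.009, 1.0, 0.001, 0.003]
force: [0.5, 0.0, -0.5]
finger_gap: 0.511
gripper_force: 30.8
```

```bash
python3 - <<'E'
from h import *
s,T=wrist("w9"); im=s["image"]
go([.6165,-.0712,.15],89)
t=manip.sense()["tcp_pos"]; zl=t[2]-.031+.056
h=proj(s,[[t[0],t[1],zl]],T)[0]; print(h)
E
```

```text
tcp [0.4458 0.2511 0.134 ] yaw 88.97 t 11.85 shift mm [-176.6 -319.1  -15.8] ('turn z', np.float64(-0.03)) tilt 0.21
[273.92572464 318.0314385 ]
```

View pics/w9.png

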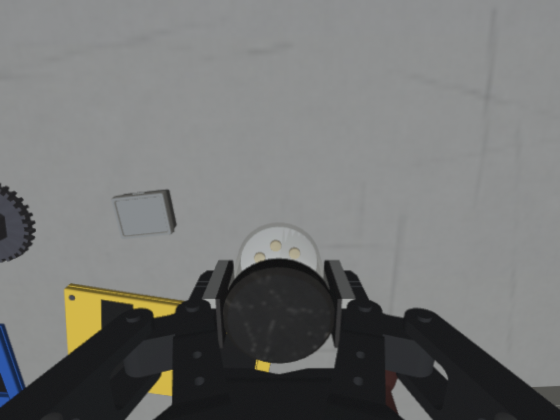

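drive_tool([
  [-0.01,-0.02,-0.01,0,0,0,-0.5],
  [-0.02,-0.036,-0.005,0,0,0,-0.5],
  [-0.021,-0.038,0,0,0,0,-0.5],
  [-0.021,-0.038,0,0,0,0,-0.5],
  [-0.021,-0.038,0,0,0,0,-0.5],
  [-0.021,-0.038,0,0,0,0,-0.5],
  [-0.021,-0.038,0,0,0,0,-0.5],
  [-0.02,-0.036,0,0,0,0,-0.5],
  [-0.016,-0.027,0,0,0,0,-0.5],
  [-0.006,-0.01,0,0,0,0,-0.5],
])

```text
t: 12.85
tcp_pos: [0.617, -0.0745, 0.1456]
tool_rot: [0.011, 1.0, -0.0, -0.0]
force: [-0.5, 0.0, -0.9]
finger_gap: 0.511
gripper_force: 30.9
```

drive_tool([
  [0,0,0,0,0,0,-0.5],
  [0,0,0.03,0,0,0,-0.5],
  [0,0,0.03,0,0,0,-0.5],
  [0,0,0,0,0,0,-0.5],
  [0,0,0,0,0,0,-0.5],
])

```text
t: 13.35
tcp_pos: [0.6149, -0.0697, 0.0868]
tool_rot: [0.008, 1.0, 0.001, -0.002]
force: [-0.7, -0.1, -0.8]
finger_gap: 0.509
gripper_force: 30.9
```

```bash
python3 - <<'E'
from h import *
go([.616,-.071,.0385],89)
s,T=wrist("w10"); im=s["image"]
m,c=blobs(im,(105,150,50),(125,255,255),(150,100,480,330),200); hull=cv2.convexHull(np.vstack(c)); ap=cv2.approxPolyDP(hull,5,True).reshape(-1,2); print(ap.tolist(),onplane(s,ap,.011,T).round(4).tolist())
E
```

```text
tcp [ 0.6149 -0.0697  0.0868] yaw 89.04 t 13.35 shift mm [-1.3 -1.4 48.3] ('turn z', np.float64(0.04)) tilt 0.19
[[343, 156], [337, 259], [179, 304], [150, 303], [150, 155]] [[0.5644, -0.0263, 0.011], [0.6357, -0.0274, 0.011], [0.67, -0.1421, 0.011], [0.669, -0.1636, 0.011], [0.5616, -0.1491, 0.011]]
```

drive_tool([
  [-0.001,-0.002,0.02,0,0,0,-0.5],
  [0,0,0.015,0,0,0,-0.5],
  [0,0,0.007,0,0,0,-0.5],
  [0,0,0.003,0,0,0,-0.5],
  [0,0,0.001,0,0,0,-0.5],
  [0,0,0,0,0,0,-0.5],
])

```text
t: 14.0
tcp_pos: [0.6175, -0.0736, 0.0417]
tool_rot: [0.009, 1.0, -0.0, 0.0]
force: [0.0, -0.1, -0.9]
finger_gap: 0.509
gripper_force: 30.9
```

drive_tool([
  [0,0,0.0015,0,0,0,-0.5],
  [0,0,0,0,0,0,-0.5],
])

```text
t: 14.2
tcp_pos: [0.6174, -0.0736, 0.0401]
tool_rot: [0.009, 1.0, -0.0, 0.0]
force: [-0.1, -0.5, -1.2]
finger_gap: 0.509
gripper_force: 30.9
```

drive_tool([
  [0,0,0.001,0,0,0,-0.5],
  [0,0,0.001,0,0,0,-0.5],
  [0,0,0,0,0,0,-0.5],
])

```text
t: 14.5
tcp_pos: [0.6173, -0.0736, 0.0384]
tool_rot: [0.009, 1.0, -0.0, 0.0]
force: [-1.6, 0.1, 3.5]
finger_gap: 0.511
gripper_force: 31.2
```

drive_tool([
  [0,0,0,0,0,0,0.15],
  [0,0,0,0,0,0,0.3],
  [0,0,0,0,0,0,0.5],
  [0,0,0,0,0,0,0.5],
  [0,0,-0.02,0,0,0,0.5],
  [0,0,-0.04,0,0,0,0.5],
  [0,0,-0.05,0,0,0,1],
  [0.0,0.0,-0.02,0,0,0,1],
  [0.029,0.036,0,0,0,0,1],
  [0.029,0.036,0,0,0,0,1],
])

```text
t: 15.5
tcp_pos: [0.5613, -0.0008, 0.169]
tool_rot: [0.01, 1.0, -0.0, 0.002]
force: [-0.2, 1.2, -1.1]
finger_gap: 0.997
gripper_force: 0.0
```

drive_tool([
  [0.029,0.036,0,0,0,0,1],
  [0.029,0.036,0,0,0,0,1],
  [0.029,0.036,0,0,0,0,1],
  [0.029,0.036,0,0,0,0,1],
  [0,0,0,0,0,8.5,1],
  [0,0,0,0,0,8.5,1],
  [0,0,0,0,0,8.5,1],
  [0,0,0,0,0,8.5,1],
  [0,0,0,0,0,8.5,1],
  [0,0,0,0,0,8.5,1],
])

```text
t: 16.5
tcp_pos: [0.4472, 0.1457, 0.1679]
tool_rot: [0.441, 0.897, 0.0, 0.0]
force: [0.1, -0.4, -1.1]
finger_gap: 0.998
gripper_force: 0.0
```

drive_tool([
  [0,0,0,0,0,8.5,1],
  [0,0,0,0,0,8.5,1],
  [0,0,0,0,0,8.5,1],
  [0,0,0,0,0,8.2,1],
  [0,0,0,0,0,0,1],
  [0,0,0,0,0,0,1],
])

```text
t: 17.1
tcp_pos: [0.4472, 0.1456, 0.1678]
tool_rot: [0.679, 0.734, 0.0, 0.0]
force: [-0.0, 0.5, -0.4]
finger_gap: 1.001
gripper_force: 0.0
```

```bash
python3 - <<'E'
from h import *
s,T=wrist("w11"); im=s["image"]; h=proj(s,[[.446,.143,.02]],T)[0]; print(h,im[int(h[1]),int(h[0])])
x,y=h.astype(int); r=60; ys,xs=np.mgrid[y-r:y+r,x-r:x+r]; P=depthpts(s,np.c_[xs.ravel(),ys.ravel()],T); q=P[(P[:,2]>.013)&(P[:,2]<.027)]; k=cv2.minAreaRect((q[:,:2]*1000).astype(np.float32)); print("box",len(q),k,q[:,2].mean(), np.median(P[:,2]))
go([k[0][0]/1000,k[0][1]/1000,.025],4.4)
# jar check
s=manip.snapshot("side"); cv2.imwrite("pics/s11.png",cv2.resize(np.array(s["image"])[170:280,200:380],(720,440),interpolation=2)[:,:,::-1])
E
```

```text
[276.21472603 208.49662073] [124 128 130]
box 1860 ((446.626708984375, 142.8703155517578), (36.39350891113281, 43.75034713745117), 5.16877555847168) 0.01851506489008096 -0.0006103924377506009
tcp [0.4472 0.1456 0.1678] yaw 4.4 t 17.15 shift mm [ -2.7  -0.8 142.8] ('turn z', np.float64(-0.0)) tilt 0.0
```

View pics/s11.png

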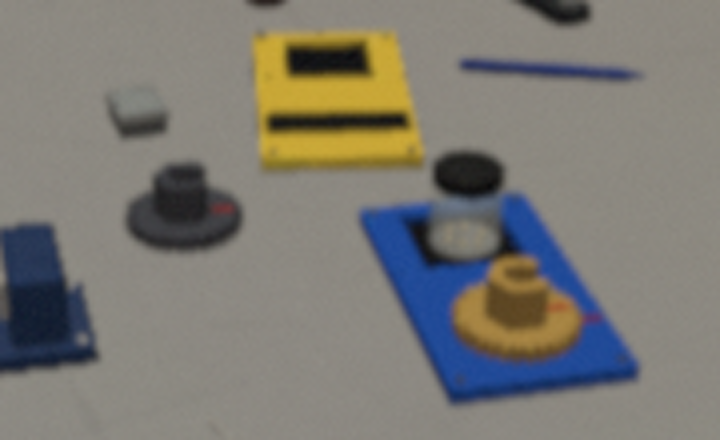

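drive_tool([
  [-0.003,-0.001,0.04,0,0,-0.8,1],
  [0,0,0.04,0,0,0,1],
  [0,0,0.04,0,0,0,0.7],
  [0,0,0.018,0,0,0,0.5],
  [0,0,0.005,0,0,0,0.2],
  [0,0,0,0,0,0,0],
  [0,0,0,0,0,0,-0.3],
  [0,0,0,0,0,0,-0.6],
  [0,0,0,0,0,0,-0.6],
  [0,0,0,0,0,0,-0.6],
], newtons=30)

```text
t: 18.2
tcp_pos: [0.4469, 0.1426, 0.0256]
tool_rot: [0.675, 0.738, 0.001, 0.001]
force: [0.9, -0.1, -1.2]
finger_gap: 0.414
gripper_force: 30.5
```

drive_tool([
  [0,0,0,0,0,0,-0.6],
  [0,0,-0.01,0,0,0,-0.6],
  [0,0,-0.03,0,0,0,-0.6],
  [0,0,-0.04,0,0,0,-0.6],
  [0,0,-0.02,0,0,0,-0.6],
  [0,0,0,0,0,7.8,-0.6],
  [0,0,0,0,0,7.8,-0.6],
  [0,0,0,0,0,0,-0.6],
  [0,0,0,0,0,0,-0.6],
])

```text
t: 19.1
tcp_pos: [0.4462, 0.1425, 0.1252]
tool_rot: [0.768, 0.64, 0.0, 0.0]
force: [0.1, -0.4, -0.6]
finger_gap: 0.413
gripper_force: 30.5
```

```bash
python3 - <<'E'
from h import *
go([.599,.198,.12],-10.5)
s,T=wrist("w12"); im=s["image"]
m,c=blobs(im,(20,120,60),(36,255,255),(0,0,560,420),50); print(cv2.boundingRect(np.vstack(c)))
E
```

```text
tcp [0.4462 0.1425 0.1252] yaw -10.38 t 19.1 shift mm [ 82.1 140.3   5.2] ('turn z', np.float64(0.12)) tilt 0.01
(375, 44, 177, 253)
```

View pics/w12.png

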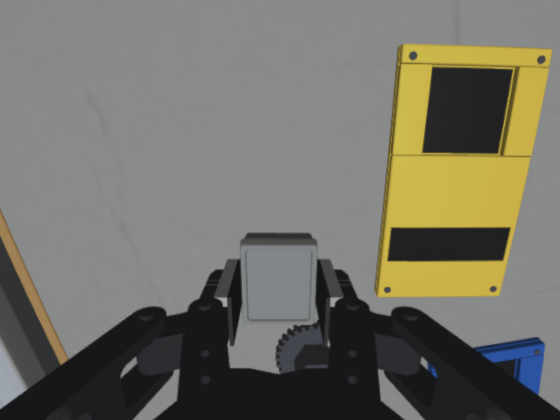

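```bash
python3 - <<'E'
from h import *
s=np.load("w12.npz"); T=s["T"]; im=s["image"]
m,c=blobs(im,(0,0,0),(180,255,50),(415,60,520,160)); print("ypocket",rectw(s,c[0],.005,T))
m,c=blobs(im,(0,0,0),(180,255,50),(380,220,520,268)); print("strip",rectw(s,c[0],.011,T))
m,c=blobs(im,(20,120,60),(36,255,255),(370,30,560,305),50); print("tray",rectw(s,cv2.convexHull(np.vstack(c)),.011,T))
E
```

```text
ypocket (array([600.3, 197.4]), array([60.3, 59.3]), 79.58)
strip (array([580.5,  94.1]), array([27. , 97.8]), 79.52)
tray (array([587.8, 143.9]), array([198.5, 111.9]), 79.56)
```

drive_tool([
  [0.01,0.018,0,0,0,0,-0.6],
  [0.016,0.028,0,0,0,0,-0.6],
  [0.02,0.033,0,0,0,0,-0.6],
  [0.02,0.033,0,0,0,0,-0.6],
  [0.011,0.02,0,0,0,0,-0.6],
  [0.005,0.008,0.02,0,0,0,-0.6],
  [0,0,0.03,0,0,0,-0.6],
  [0,0,0.015,0,0,0,-0.6],
  [0,0,0,0,0,0,-0.6],
  [0,0,0,0,0,0,-0.6],
])

```text
t: 20.15
tcp_pos: [0.5988, 0.1974, 0.0597]
tool_rot: [0.769, 0.639, -0.0, -0.0]
force: [-0.3, 1.1, -0.6]
finger_gap: 0.412
gripper_force: 30.5
```

```bash
python3 - <<'E'
from h import *
go([.599,.1975,.031],-10.5)
E
```

```text
tcp [0.5988 0.1974 0.0597] yaw -10.52 t 20.15 shift mm [ 0.1  0.2 28.7] ('turn z', np.float64(-0.02)) tilt 0.05
```

drive_tool([
  [0,0,0.015,0,0,0,-0.6],
  [0,0,0.008,0,0,0,-0.6],
  [0,0,0.004,0,0,0,-0.6],
  [0,0,0.001,0,0,0,-0.6],
  [0,0,0,0,0,0,-0.6],
])

```text
t: 20.65
tcp_pos: [0.5991, 0.1975, 0.0317]
tool_rot: [0.769, 0.639, -0.0, -0.0]
force: [0.2, 0.9, -0.2]
finger_gap: 0.416
gripper_force: 30.5
```

drive_tool([
  [0,0,0.001,0,0,0,-0.6],
  [0,0,0.001,0,0,0,-0.6],
  [0,0,0,0,0,0,-0.6],
])

```text
t: 20.95
tcp_pos: [0.5994, 0.1976, 0.0304]
tool_rot: [0.769, 0.639, 0.0, 0.0]
force: [-1.7, 0.2, 1.8]
finger_gap: 0.413
gripper_force: 30.8
```

drive_tool([
  [0,0,0,0,0,0,-0.1],
  [0,0,0,0,0,0,0.2],
  [0,0,0,0,0,0,0.5],
  [0,0,0,0,0,0,0.5],
  [0,0,-0.02,0,0,0,0.5],
  [0,0,-0.03,0,0,0,1],
  [0,0,-0.04,0,0,-6.8,1],
  [0,0,-0.035,0,0,-6.8,1],
  [0,0,0,0,0,-6.8,1],
  [0,0,0,0,0,-6.7,1],
])

```text
t: 21.95
tcp_pos: [0.6, 0.1977, 0.1568]
tool_rot: [0.596, 0.803, 0.001, 0.001]
force: [0.2, 0.8, -0.9]
finger_gap: 0.999
gripper_force: 0.0
```

drive_tool([
  [-0.04,-0.0285,0,0,0,0,1],
  [-0.04,-0.0285,0,0,0,0,1],
  [-0.04,-0.0285,0,0,0,0,1],
  [-0.04,-0.0285,0,0,0,0,1],
  [-0.04,-0.0285,0,0,0,0,1],
  [-0.04,-0.0285,0,0,0,0,1],
  [-0.04,-0.0285,0,0,0,0,1],
  [-0.04,-0.0285,0,0,0,0,1],
  [-0.04,-0.0285,0,0,0,0,1],
  [-0.04,-0.0285,0,0,0,0,1],
])

```text
t: 22.95
tcp_pos: [0.4389, -0.2689, 0.1549]
tool_rot: [0.598, 0.801, 0.0, 0.0]
force: [1.4, 0.6, 0.5]
finger_gap: 1.0
gripper_force: 0.0
```

drive_tool([
  [0,0,0,0,0,0,1],
  [0,0,0,0,0,0,1],
  [0,0,0,0,0,0,1],
])

```text
t: 23.25
tcp_pos: [0.4397, -0.2658, 0.1546]
tool_rot: [0.598, 0.802, 0.0, -0.001]
force: [-0.2, -0.7, 0.3]
finger_gap: 1.0
gripper_force: 0.0
```

```bash
python3 - <<'E'
from h import *
s,T=wrist("w13"); im=np.array(s["image"]); h=proj(s,[[.44,-.267,.005]],T)[0]; print(h)
g=cv2.cvtColor(im,cv2.COLOR_RGB2GRAY).astype(int); x,y=h.astype(int); r=85
hs=cv2.cvtColor(im,cv2.COLOR_RGB2HSV); bg=np.median(g[y-r:y+r,x-r:x+r]); print("bg",bg)
m=((abs(g-bg)>25)).astype(np.uint8); z=np.zeros_like(m); z[y-r:y+r,x-r:x+r]=m[y-r:y+r,x-r:x+r]
z=cv2.morphologyEx(z,cv2.MORPH_CLOSE,np.ones((5,5)))
for c in sorted(cv2.findContours(z,0,1)[0],key=cv2.contourArea)[::-1][:4]: print(cv2.contourArea(c),cv2.boundingRect(c),rectw(s,c,.005,T))
w=onplane(s,redline(im,(x-r,y-r,x+r,y+r)),.008,T); print("red",len(w),w.mean(0) if len(w) else 0)
m2=(hs[...,1]>90)&(hs[...,2]>30)&((hs[...,0]<12)|(hs[...,0]>165)); q=np.argwhere(m2[y-r:y+r,x-r:x+r])[:,::-1]+[x-r,y-r]; print(len(q),onplane(s,q.astype(float).mean(0)[None],.008,T) if len(q) else 0)
go([.44,-.267,.15],16.6)
cv2.imwrite("pics/w13c.png",cv2.resize(im,(560,420))[:,:,::-1])
E
```

```text
[277.54595917 206.70024205]
bg 126.0
134.5 (281, 203, 11, 16) (array([ 448.4, -268.3]), array([ 9.1, 14.2]), 16.77)
0.0 (291, 189, 1, 1) (array([ 446.8, -247.9]), array([0., 0.]), 0.0)Traceback (most recent call last):
  File "<stdin>", line 8, in <module>
  File "h.py", line 16, in onplane
    r=rays(s,px,T); c=T[:3,3]
  File "h.py", line 13, in rays
    n=cv2.undistortPoints(np.float64(px).reshape(-1,1,2),k,d).reshape(-1,2)
      ~~~~~~~~~~~~~~~~~~~^^^^^^^^^^^^^^^^^^^^^^^^^^^^^^^^^^^^
cv2.error: OpenCV(4.12.0) /io/opencv/modules/calib3d/src/undistort.dispatch.cpp:347: error: (-215:Assertion failed) CV_IS_MAT(_src) && CV_IS_MAT(_dst) && (_src->rows == 1 || _src->cols == 1) && (_dst->rows == 1 || _dst->cols == 1) && _src->cols + _src->rows - 1 == _dst->rows + _dst->cols - 1 && (CV_MAT_TYPE(_src->type) == CV_32FC2 || CV_MAT_TYPE(_src->type) == CV_64FC2) && (CV_MAT_TYPE(_dst->type) == CV_32FC2 || CV_MAT_TYPE(_dst->type) == CV_64FC2) in function 'cvUndistortPointsInternal'
```

```bash
python3 - <<'E'
from h import *
s=np.load("w13.npz"); T=s["T"]; im=s["image"]; x,y=277,207; r=85
lab=cv2.cvtColor(im,cv2.COLOR_RGB2LAB).astype(int); b=np.median(lab[y-r:y+r,x-r:x+r].reshape(-1,3),axis=0)
d=np.abs(lab-b).max(2); z=np.zeros(d.shape,np.uint8); z[y-r:y+r,x-r:x+r]=d[y-r:y+r,x-r:x+r]>12
z=cv2.morphologyEx(z,cv2.MORPH_CLOSE,np.ones((5,5)))
for c in sorted(cv2.findContours(z,0,1)[0],key=cv2.contourArea)[::-1][:3]: print(cv2.contourArea(c),cv2.boundingRect(c),rectw(s,c,.005,T))
P=depthpts(s,np.argwhere(np.ones((2*r,2*r)))[:,::-1]+[x-r,y-r],T); q=P[(P[:,2]>.0045)&(P[:,2]<.02)]; print(len(q),cv2.minAreaRect((q[:,:2]*1000).astype(np.float32)),q.mean(0)); m,v=axis(q[:,:2]); print(np.degrees(np.arctan2(v[1],v[0])))
ys,xs=np.nonzero(z[y-r:y+r,x-r:x+r]); cv2.imwrite("pics/w13c.png",im[:,:,::-1])
E
```

```text
673.5 (280, 149, 13, 90) (array([ 444.2, -254.7]), array([10.8, 81.6]), 17.35)
769 ((443.61456298828125, -252.18804931640625), (10.097968101501465, 84.9676742553711), 17.610567092895508) [ 0.44570636 -0.25944112  0.00804874]
-71.59925742807025
```

View pics/w13c.png

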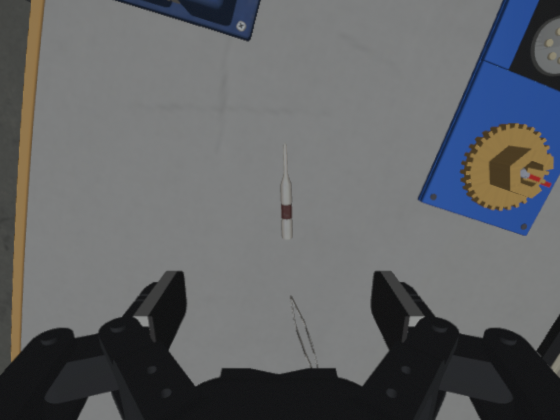

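drive_tool([
  [0.011,0.0075,0.04,0,0,0,1],
  [0,0,0.04,0,0,-1,0.6],
  [0,0,0.035,0,0,0,0],
  [0,0,0.012,0,0,0,-0.2],
  [0,0,0.005,0,0,0,-0.2],
  [0,0,0,0,0,0,-0.2],
  [0,0,0,0,0,0,-0.2],
], newtons=30)

```text
t: 24.0
tcp_pos: [0.4448, -0.2548, 0.0241]
tool_rot: [0.591, 0.807, -0.0, 0.001]
force: [-0.5, 0.7, -0.6]
finger_gap: 0.399
gripper_force: 0.0
```

```bash
python3 - <<'E'
from h import *
go([.4438,-.2533,.017],17.5)
E
```

```text
tcp [ 0.4448 -0.2548  0.0241] yaw 17.59 t 24.0 shift mm [ 1.8 -0.5  7.1] ('turn z', np.float64(0.09)) tilt 0.15
```

drive_tool([
  [0.001,0,0.004,0,0,0,-0.2],
  [0,0,0.003,0,0,0,-0.4],
  [0,0,0,0,0,0,-0.6],
  [0,0,0,0,0,0,-0.8],
  [0,0,0,0,0,0,-1],
  [0,0,0,0,0,0,-1],
  [0,0,0,0,0,0,-1],
])

```text
t: 24.7
tcp_pos: [0.4436, -0.2536, 0.016]
tool_rot: [0.591, 0.807, -0.0, 0.0]
force: [-0.4, 0.5, 2.9]
finger_gap: 0.095
gripper_force: 29.4
```

drive_tool([
  [0,0,0,0,0,0,-1],
  [0,0,-0.01,0,0,0,-1],
  [0,0,-0.03,0,0,0,-1],
  [0,0,-0.04,0,0,0,-1],
  [0,0,-0.02,0,0,0,-1],
  [0,0,0,0,0,0,-1],
])

```text
t: 25.3
tcp_pos: [0.4452, -0.2547, 0.119]
tool_rot: [0.591, 0.807, -0.0, 0.004]
force: [1.2, -0.7, -1.6]
finger_gap: 0.098
gripper_force: 29.4
```

```bash
python3 - <<'E'
from h import *
s,T=wrist("w14"); im=s["image"]; st=manip.sense(); t=st["tcp_pos"]; print(st["finger_gap"],st["gripper_force"]); go([.5803,.0945,.12],79.5)
z0=t[2]-.017+.005
R=Rn.from_quat(st["tool_rot"]).as_matrix()
pr=proj(s,[t+R@np.array([dx,0,.012]) for dx in (.06,.05,.046,.042,.03,.0,-.04)],T); print(pr.round(0).tolist())
lab=cv2.cvtColor(im,cv2.COLOR_RGB2LAB).astype(int)
x=int(pr[2][0]); g=cv2.cvtColor(im,cv2.COLOR_RGB2GRAY)
for yy in range(190,320,5): print(yy,g[yy,x-12:x+14:2].tolist())
P=depthpts(s,np.argwhere(np.ones((150,60)))[:,::-1]+[x-30,180],T); q=(P-t)@R; k=(q[:,2]<.03)&(q[:,2]>-.02); print(k.sum(),q[k].min(0),q[k].max(0))
E
```

```text
0.09637043150122587 29.3638559198007
tcp [ 0.4444 -0.254   0.1174] yaw 17.56 t 25.35 shift mm [291.2 234.7  -3. ] ('turn z', np.float64(-61.94)) tilt 0.22
[[275.0, 153.0], [275.0, 175.0], [275.0, 184.0], [275.0, 193.0], [275.0, 218.0], [275.0, 276.0], [276.0, 343.0]]
190 [134, 135, 134, 134, 134, 134, 134, 132, 126, 134, 134, 134, 134]
195 [134, 134, 135, 134, 134, 134, 118, 145, 145, 115, 133, 134, 134]
200 [133, 134, 135, 135, 134, 133, 124, 149, 148, 128, 132, 133, 133]
205 [134, 134, 134, 133, 133, 133, 125, 151, 150, 128, 132, 132, 133]
210 [134, 134, 134, 133, 133, 133, 125, 152, 150, 129, 132, 133, 133]
215 [135, 134, 134, 134, 133, 132, 125, 152, 150, 129, 132, 133, 134]
220 [135, 134, 134, 134, 133, 133, 124, 151, 149, 129, 132, 133, 133]
225 [134, 134, 133, 133, 133, 132, 124, 151, 150, 129, 133, 135, 134]
230 [134, 134, 133, 133, 133, 132, 124, 150, 148, 127, 132, 134, 134]
235 [132, 132, 133, 133, 133, 133, 124, 151, 151, 127, 132, 134, 134]
240 [133, 133, 132, 132, 132, 132, 124, 151, 149, 127, 132, 134, 134]
245 [133, 133, 133, 133, 133, 131, 120, 149, 150, 136, 131, 13
[... 277 characters left out ...]
270 [65, 54, 20, 59, 131, 143, 151, 153, 152, 151, 144, 129, 86]
275 [65, 42, 20, 60, 131, 143, 152, 153, 153, 152, 145, 130, 86]
280 [65, 29, 20, 48, 131, 144, 152, 154, 153, 153, 145, 131, 75]
285 [62, 25, 20, 47, 131, 144, 154, 154, 153, 152, 144, 130, 69]
290 [60, 22, 20, 46, 131, 144, 152, 152, 152, 152, 144, 130, 68]
295 [80, 35, 33, 45, 130, 142, 151, 152, 152, 151, 144, 130, 68]
300 [122, 53, 47, 24, 45, 71, 116, 128, 127, 121, 78, 47, 29]
305 [65, 52, 48, 25, 45, 66, 63, 60, 59, 59, 58, 47, 34]
310 [32, 52, 48, 27, 46, 59, 60, 59, 60, 62, 61, 46, 37]
315 [31, 52, 48, 30, 46, 68, 66, 62, 60, 60, 59, 47, 38]
3131 [-0.02904256 -0.01422703 -0.01998819] [0.04398964 0.01343615 0.01106993]
```

drive_tool([
  [0,0,-0.005,0,0,-7.75,-1],
  [0,0,0,0,0,-7.75,-1],
  [0,0,0,0,0,-7.75,-1],
  [0,0,0,0,0,-7.75,-1],
  [0,0,0,0,0,-7.75,-1],
  [0,0,0,0,0,-7.75,-1],
  [0,0,0,0,0,-7.75,-1],
  [0,0,0,0,0,-7.75,-1],
  [-0.004,0.022,0,0,0,0,-1],
  [-0.008,0.043,0,0,0,0,-1],
])

```text
t: 26.35
tcp_pos: [0.4669, -0.1931, 0.1195]
tool_rot: [0.093, 0.996, 0.0, -0.0]
force: [0.3, 0.7, 0.9]
finger_gap: 0.093
gripper_force: 29.4
```

drive_tool([
  [-0.008,0.044,0,0,0,0,-1],
  [-0.008,0.044,0,0,0,0,-1],
  [-0.008,0.044,0,0,0,0,-1],
  [-0.008,0.044,0,0,0,0,-1],
  [-0.008,0.044,0,0,0,0,-1],
  [-0.008,0.044,0,0,0,0,-1],
  [-0.008,0.038,0,0,0,0,-1],
  [0,0,0.03,0,0,0,-1],
  [0,0,0,0,0,0,-1],
  [0,0,0,0,0,0,-1],
])

```text
t: 27.35
tcp_pos: [0.5752, 0.095, 0.0892]
tool_rot: [0.091, 0.996, -0.0, -0.002]
force: [-0.6, 0.5, 0.4]
finger_gap: 0.099
gripper_force: 29.4
```

```bash
python3 - <<'E'
from h import *
go([.5784,.0949,.0275],79.5)
s,T=wrist("w15"); im=s["image"]
m,c=blobs(im,(20,120,60),(36,255,255),(0,0,560,420),200); hull=cv2.convexHull(np.vstack(c)); ap=cv2.approxPolyDP(hull,5,True).reshape(-1,2); print(ap.tolist(),onplane(s,ap,.011,T).round(4).tolist())
E
```

```text
tcp [0.5752 0.095  0.0892] yaw 79.55 t 27.35 shift mm [-3.4  0.6 61.7] ('turn z', np.float64(0.05)) tilt 0.29
[[502, 161], [473, 305], [210, 304], [203, 158]] [[0.5541, 0.2498, 0.011], [0.6603, 0.2302, 0.011], [0.6227, 0.0361, 0.011], [0.5175, 0.0576, 0.011]]
```

drive_tool([
  [-0.003,0,0.03,0,0,0,-1],
  [0,0,0.02,0,0,0,-1],
  [0,0,0.008,0,0,0,-1],
  [0,0,0.001,0,0,0,-1],
  [0,0,0,0,0,0,-1],
  [0,0,0,0,0,0,-1],
])

```text
t: 28.0
tcp_pos: [0.5808, 0.0943, 0.033]
tool_rot: [0.091, 0.996, 0.0, 0.001]
force: [0.4, -0.2, -0.7]
finger_gap: 0.095
gripper_force: 29.4
```

drive_tool([
  [0,0,0.001,0,0,0,-1],
  [0,0,0.001,0,0,0,-1],
  [0,0,0,0,0,0,-1],
])

```text
t: 28.3
tcp_pos: [0.58, 0.0947, 0.0301]
tool_rot: [0.091, 0.996, 0.0, 0.0]
force: [0.0, 0.4, 0.6]
finger_gap: 0.1
gripper_force: 29.4
```

drive_tool([
  [0.001,0,0.001,0,0,0,-1],
  [0,0,0.001,0,0,0,-1],
  [0,0,0,0,0,0,-1],
])

```text
t: 28.6
tcp_pos: [0.5788, 0.0948, 0.0276]
tool_rot: [0.091, 0.996, -0.0, -0.0]
force: [-0.5, -0.5, -0.5]
finger_gap: 0.093
gripper_force: 29.4
```

drive_tool([
  [0,0,0.001,0,0,0,-1],
  [0,0,0,0,0,0,-1],
])

```text
t: 28.8
tcp_pos: [0.579, 0.0948, 0.027]
tool_rot: [0.091, 0.996, 0.0, 0.0]
force: [-0.3, -0.3, 2.6]
finger_gap: 0.096
gripper_force: 29.6
```

drive_tool([
  [0,0,0,0,0,0,-0.7],
  [0,0,0,0,0,0,-0.5],
  [0,0,0,0,0,0,-0.3],
  [0,0,0,0,0,0,-0.3],
  [0,0,-0.02,0,0,0,-0.3],
  [0,0,-0.04,0,0,0,0],
  [0.02,0,-0.05,0,0,0,0],
  [0.04,0,-0.03,0,0,0,0],
  [0.04,0,-0.03,0,0,0,0],
  [0.02,0,0,0,0,0,0],
])

```text
t: 29.8
tcp_pos: [0.4606, 0.1169, 0.1964]
tool_rot: [0.091, 0.996, 0.0, 0.002]
force: [0.3, -0.1, 0.0]
finger_gap: 0.502
gripper_force: 0.0
```

drive_tool([
  [0,0,0,0,0,0,0],
  [0,0,0,0,0,0,0],
  [0,0,0,0,0,0,0],
])

```text
t: 30.1
tcp_pos: [0.464, 0.116, 0.1929]
tool_rot: [0.091, 0.996, 0.0, 0.001]
force: [0.4, -0.6, -0.5]
finger_gap: 0.502
gripper_force: 0.0
```

```bash
python3 - <<'E'
from h import *
s,T=wrist("w16"); go([.46,.12,.2],79.5)
E
```

```text
tcp [0.4639 0.1159 0.1927] yaw 79.52 t 30.15 shift mm [ 4.6  3.3 -7.3] ('turn z', np.float64(0.02)) tilt 0.03
```

View pics/w16.png

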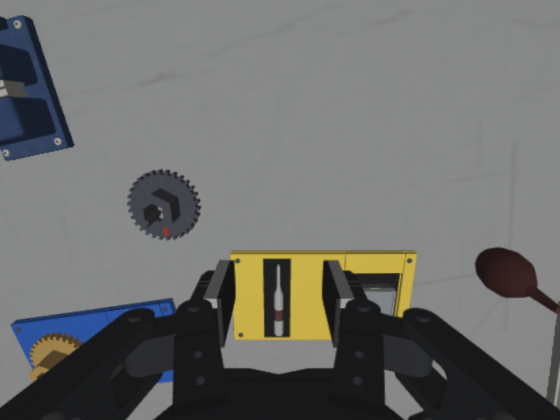

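```bash
python3 - <<'E'
from h import *
s=np.load("w16.npz"); T=s["T"]
P=depthpts(s,np.argwhere(np.ones((60,60)))[:,::-1]+[350,265],T); q=P[(P[:,2]>.02)&(P[:,2]<.032)]
if len(q): A=np.c_[q[:,:2],np.ones(len(q))]; print(len(q),np.linalg.lstsq(A,q[:,2],rcond=None)[0].round(3),q.mean(0),q.min(0),q.max(0))
P=depthpts(s,np.argwhere(np.ones((90,26)))[:,::-1]+[266,255],T); q=P[(P[:,2]>.0165)&(P[:,2]<.03)]; print(len(q),cv2.minAreaRect((q[:,:2]*1000).astype(np.float32)))
s=manip.snapshot("side"); T=cam(s); im=s["image"]
for n,p,w in [("box",[.599,.1975,.025],8),("jar",[.617,-.073,.061],8)]:
    h=proj(s,[p],T)[0].astype(int); Q=depthpts(s,np.argwhere(np.ones((w,w)))[:,::-1]+h-w//2,T); print(n,h,Q[:,2].max().round(4),np.median(Q[:,2]).round(4))
print(manip.sense()["t"])
E
```

```text
575 [0.019 0.016 0.009] [0.59313964 0.20679075 0.02356659] [0.57870227 0.18776146 0.02000045] [0.61487593 0.2217167  0.02678676]
420 ((579.4304809570312, 96.37933349609375), (10.133737564086914, 84.91394805908203), 79.85856628417969)
box [281 179] 0.0253 0.0218
jar [316 210] 0.0624 0.0591
30.2
```

```bash
python3 -c "
from station import manip
print(manip.sign_off())"
```

```text
the job is handed in; nothing more can be done
None
```

I made up both kits in the order asked and handed the job in at about 30 s of the 109 s limit; camera and depth checks showed the gear home on its key, the jar upright, the box flat and the screwdriver about 2 mm off the strip's centre line, though no verdict came back.

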